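# Hold a tube carrier ready over the block heater

### The arm

A 6-joint arm with a two-finger parallel gripper is mounted at the origin on the work surface. World frame = base frame: x ahead of the robot, y to its left, z up, the work surface at z = 0. Lengths are in mm, angles in rad, forces in N, time in s.
With the tool pointing down it reaches from about 350 to 775 mm from the base axis. Payload 7.3 kg.
Tool frame: the origin (TCP) lies midway between the tips of the shut fingers; the grasp point (between the pads) lies 19 mm behind it; y points along the fingers, z is the direction in which the jaws open and shut, and the axes are right-handed (so a half turn about y gives the same grasp; the last joint's range is limited). The gripper opens to 92 mm and grips with 3 to 60 N. Pads are 19 mm wide; open, the fingers measure 130 mm over their backs; the gripper's body (75 mm by 190 mm) begins 47 mm behind the grasp point.
Start: joints at [1.162, 0.342, 1.524, -0, 1.275, -0.146], TCP at [136.372, 506.999, 226.741] pointing down, gripper open.
Joint ranges: [-2.53, 2.53], [-0.77, 2.02], [0.04, 2.7], [-1, 4.14], [0.28, 2.66], [-3.11, 3.11]. Speed limits (rad/s): [2.57, 2.57, 3.14, 3.14, 3.14, 3.14].

### API

Orientations are given as a unit quaternion [x, y, z, w].
In Python, from station import * gives the robot as it stands.
- The arm moves only by the tool jog_arm, never from a script. Its argument "moves" is a list of rows, each a list of 7 numbers: the finger opening in m, from 0 to 0.0918, then the shift along the tool's x, y, z in m, then the turn, a rotation vector about the tool's x, y, z in degrees. A call has 1 to 20 rows; each row shifts and turns the pose as measured when the row begins, along the tool's axes as they then stand; what a row does not reach is not made up. A row lasts 1/12 s, in which the tool goes at most 41.7 mm and 7.16 degrees, less where a joint would pass 70% of its speed; a pose out of reach is approached as far as the arm can. A call is refused whole if a number of a shift passes 0.0417 or a number of a turn 7.16, either way. A call with a gripper value outside its range is refused whole. The fingers move at their own pace and stop on an object; "grip_force" is the grip in N (left out, the last holds). Time passes only in rows, so rows that do not move let the fingers close. It gives the time, the measured TCP pose, the force and the opening at its end, in the units of the state.
- observe(): the state, without advancing time (a new reading comes with each control period).
- read_camera(name): name is "scene" or "side" or "wrist"; returns a dict with "frame" (480x640x3 uint8, blue, green, red), "fx", "fy", "cx", "cy" (pixels), "extrinsics" (4x4, takes a point from camera to world coordinates). Camera axes: x right, y down, z forward; pixel columns grow to the right and rows downward; lengths in mm; the calibration is good to about 2 mm. A picture is of the moment at which its call begins. There is no depth.
- job_done(): hands the job in, once; it reports no verdict.
The state is a dict: "clock": time; "q": joint angles; "joint_vel": joint speeds; "joint_efforts": joint torques, N m; "eef_pos": TCP position; "tcp_rot": TCP orientation; "ft_force": force on the tool from outside, world axes, zero at the start; "moment": the same for the moment, N m; "gripper_width": finger opening in mm.
Only numpy, scipy, OpenCV 4.12 (cv2) and the standard library are available. Lean on these libraries where they do the work, as an engineer would, in place of code of your own. Each camera call takes 0.05 s, during which the arm holds its last target. There are 200 camera calls.

### The job

Take the white cover plate off the block heater and lay it flat on the cork mat. Then lift the tube carrier by its orange handle, bring it upright over the racks to the heater, and hold it still with each of its six tubes lined up over its own well, about a centimetre above the metal block and never touching the heater: finish holding it there, do not lower it in or let go. Leave both tube racks, the cup and the dropper bottle where they stand.

Things in the scene. Friction and masses are not known exactly. Their poses are not given: they have to be found in the camera images.
- heater: Block heater, fixed: blue case 220 x 150 mm, 85 mm high, with a sloping white key panel at its -x end. Origin at the centre of the case's underside, on the bench; x runs from the panel to the back. An aluminium block (104 mm along x, 80 mm along y) stands 8 mm proud of the case, its top 93 mm above the bench, its centre 35 mm from the origin towards +x.
- wells (a point): Centre of the top face of the heater's aluminium block, between its six round wells (19 mm wide, 50 mm deep): three along the heater's x by two along its y, 26 mm apart both ways. Axes as the heater's, z up. Hidden under the cover plate at the start.
- cover: Loose white cover plate, 110 x 88 x 10 mm, about 0.16 kg, lying on the block, with an upright black bar handle on its middle: 54 mm long along x, 14 mm thick along y, reaching from 10 to 48 mm above the plate's underside. Origin at the centre of the underside.
- cover_grip (a point): Grip point in the cover's handle, 32 mm above the plate's underside, over its centre; axes as the cover's (x along the handle).
- mat: Cork mat, fixed flat on the bench, 150 x 130 mm, 4 mm thick. Origin at the centre of its underside, on the bench. It lies to the left or to the right of the heater, beyond a rack.
- tray: Grey drip tray, fixed, 115 x 90 mm, 18 mm high, floor and walls 4 mm thick; the tube carrier stands in it. Origin at the centre of its underside, on the bench. It is on the other side of the heater from the mat, beyond a rack.
- carrier: Loose steel tube carrier with six amber tubes with red caps (16 mm wide, three along x by two along y, 26 mm apart both ways), about 0.28 kg, standing upright in the tray. Origin midway between the tubes' flat bottoms, z up. Two steel plates 80 x 52 mm tie the tubes together, two steel straps (38 mm either side of the middle along x) carry the handle. Caps reach 104 mm above the tube bottoms. A half turn about z makes no difference.
- carrier_grip (a point): Centre of the carrier's orange handle bar, 144 mm above the tube bottoms, straight above their middle. The bar is 79 mm long along x, 14 mm thick along y, 20 mm high. Axes as the carrier's.
- rack_metal: Loose aluminium tube rack, 240 (x) x 60 (y) mm, about 0.9 kg, its tallest tubes 100 mm high, on one side of the heater between it and the tray or mat; not to be disturbed. Origin at the centre of its underside.
- rack_blue: Loose blue plastic tube rack, same size and height as the metal one, on the other side of the heater; not to be disturbed. Origin at the centre of its underside.
- cup: Loose white plastic cup, 66 mm wide, 75 mm high, on the bench behind the heater; not to be disturbed. Origin at the centre of its underside.
- dropper: Loose small dropper bottle, 32 mm wide, 75 mm high, on the bench behind the heater; not to be disturbed. Origin at the centre of its underside.
There are look-alikes about, which are no part of the job. What is shaped like the cover but pink is not meant.

How it is judged:
By the outcome, as a careful person would: the job done as asked, in the order asked, and still so for the second after the job is handed in, while the arm keeps its last pose, push and grip.
It also fails if it takes over 61 s, if anything falls off the work surface, if the arm or the gripper's body presses on something with over 40 N, if the wrist force passes 120 N, or if a joint passes its speed limit or range.

## Working session

There is one attempt and no reset: what is moved stays moved. The work goes in short steps, Python scripts to look and compute and a tool call to move; the robot and the scene stay as the last step left them, time stands still between calls to the robot, and variables do not carry over. Pictures are saved under pics/ and viewed, about 8 in all and at most 12, crops included, and the job is handed in when it is done.

Besides the shell and the picture viewer there is one more tool, called after "Call:" as name([rows], argument=value, ...), one row to a line, values as JSON. jog_arm: Moves the arm, as the interface text tells. Its arguments: {"type":"object","properties":{"moves":{"type":"array","items":{"type":"array","items":{"type":"number"}}},"grip_force":{"type":"number"}},"required":["moves"]}

```bash
mkdir -p pics; ls
python3 - <<'E'
from station import *
import cv2
s=observe();print(s)
for n in("scene","side"):
    r=read_camera(n);cv2.imwrite(f"pics/{n}0.png",r["frame"]);print(n,r["fx"],r["fy"],r["cx"],r["cy"],r["extrinsics"])
E
```

```text
pics
{'clock': 0.0, 'q': array([ 1.16200249e+00,  3.42717718e-01,  1.52502722e+00, -2.50332502e-06,
        1.27538221e+00, -1.45970939e-01]), 'joint_vel': array([-0.0001302 , -0.00102264,  0.00148288,  0.00022606,  0.00089985,
       -0.00080837]), 'joint_efforts': array([ 3.82552080e-04, -4.31232512e+01, -2.44226682e+01,  7.18720886e-02,
        5.58517501e-02, -1.05313893e-04]), 'eef_pos': array([136.19983274, 506.6035062 , 226.04399628]), 'tcp_rot': array([ 0.70153191, -0.09280218,  0.09250668, -0.70048787]), 'ft_force': array([0.42121756, 1.1445398 , 0.45513633]), 'moment': array([-0.02461534,  0.0029001 ,  0.01326392]), 'gripper_width': 91.85856071832832}
scene 434.43692233649887 434.43692233649887 313.42424743684387 235.2126025329623 [[-8.36773714e-01  4.15798633e-01 -3.56260085e-01  8.43318026e+02]
 [ 5.47308912e-01  6.54412287e-01 -5.21725515e-01  4.57684652e+02]
 [ 1.62082212e-02 -6.31550517e-01 -7.75165298e-01  7.75469005e+02]
 [ 0.00000000e+00  0.00000000e+00  0.00000000e+00  1.00000000e+00]]
side 545.7310610997704 545.7310610997704 317.18724610634337 239.05088972274172 [[-9.70530262e-01 -1.81947492e-01  1.58006714e-01  3.55423961e+02]
 [-2.40874953e-01  7.51757338e-01 -6.13873083e-01  7.48474915e+02]
 [-7.09003913e-03 -6.33842263e-01 -7.73429839e-01  1.06431798e+03]
 [ 0.00000000e+00  0.00000000e+00  0.00000000e+00  1.00000000e+00]]
```

View pics/scene0.png

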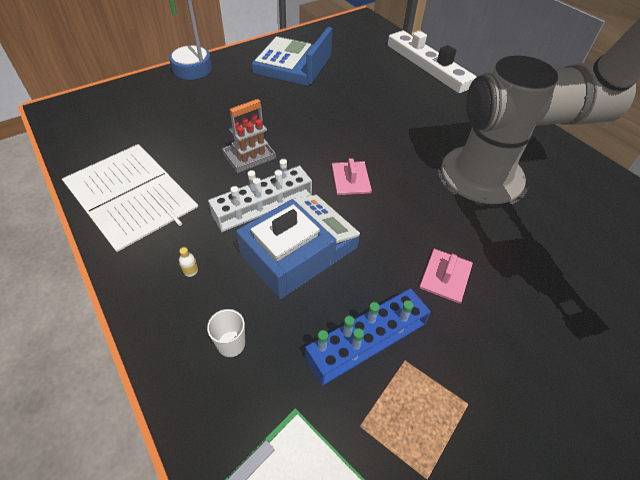

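View pics/side0.png

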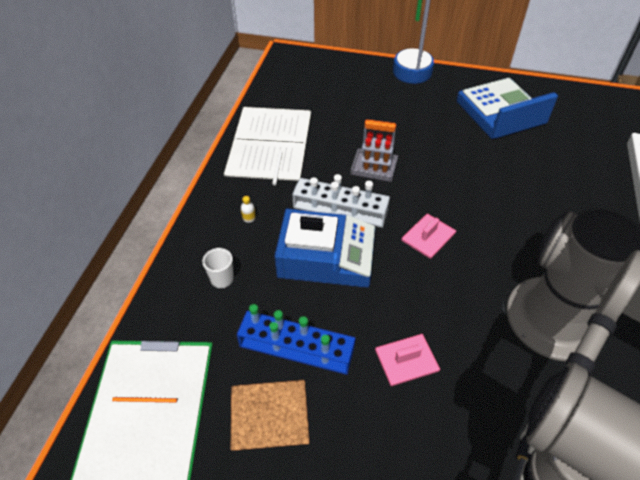

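The scene view shows the white plate with its black handle on the heater at (288,230), the carrier's orange handle at (246,107), the mat at (413,417), and a dropper and cup behind the heater. Cover-shaped things are white at (288,230) and pink at (351,177) and (446,275). The white one on the heater is the one meant. The side view agrees: plate (312,230), orange bar (380,127), mat (270,413).

```bash
cat > h.py <<'E'
import cv2, numpy as np
def ray(r,uv):
    uv=np.atleast_2d(uv).astype(float);E=np.asarray(r["extrinsics"])
    d=np.c_[(uv[:,0]-r["cx"])/r["fx"],(uv[:,1]-r["cy"])/r["fy"],np.ones(len(uv))]@E[:3,:3].T
    return E[:3,3],d
def plane(r,uv,z):
    o,d=ray(r,uv);return o+d*((z-o[2])/d[:,2])[:,None]
def tri(r1,u1,r2,u2):
    A=[];b=[]
    for r,u in((r1,u1),(r2,u2)):
        o,d=ray(r,u);d=d[0]/np.linalg.norm(d[0]);P=np.eye(3)-np.outer(d,d);A.append(P);b.append(P@o)
    return np.linalg.lstsq(np.vstack(A),np.hstack(b),rcond=None)[0]
def blob(r,lo,hi,roi):
    x0,y0,x1,y1=roi;hsv=cv2.cvtColor(r["frame"],cv2.COLOR_BGR2HSV)
    m=cv2.inRange(hsv,np.array(lo),np.array(hi));k=np.zeros_like(m);k[y0:y1,x0:x1]=m[y0:y1,x0:x1]
    cs,_=cv2.findContours(k,cv2.RETR_EXTERNAL,cv2.CHAIN_APPROX_NONE)
    return max(cs,key=cv2.contourArea)[:,0,:]
def quad(c):
    h=cv2.convexHull(c.reshape(-1,1,2))
    for e in np.arange(1,25,.5):
        p=cv2.approxPolyDP(h,e,True)
        if len(p)<=4:return p[:,0,:]
def rect(P):
    (c,s,a)=cv2.minAreaRect(P[:,:2].astype(np.float32));return np.round(c,1),np.round(s,1),round(a,1)
E
python3 - <<'E'
from station import *
from h import *
np.set_printoptions(precision=1,suppress=True)
S=read_camera("scene");D=read_camera("side")
R={"scene":S,"side":D}
rois={"mat":((8,60,60),(22,255,255),{"scene":(350,350,480,480),"side":(220,370,320,460)},4),
"orange":((5,150,120),(16,255,255),{"scene":(220,90,275,122),"side":(355,112,405,136)},154),
"plate":((0,0,190),(180,45,255),{"scene":(245,200,322,260),"side":(280,205,338,250)},103),
"black":((0,0,0),(180,255,60),{"scene":(265,200,305,240),"side":(296,210,328,235)},141),
"case":((100,120,40),(125,255,255),{"scene":(225,190,370,300),"side":(270,200,385,290)},85)}
C={}
for k,(lo,hi,ro,z) in rois.items():
    for n in R:
        c=blob(R[n],lo,hi,ro[n]);q=quad(c);P=plane(R[n],c,z);C[k,n]=c
        m=cv2.moments(c.reshape(-1,1,2));C[k,n,'c']=(m['m10']/m['m00'],m['m01']/m['m00'])
        print(k,n,"px",np.round(C[k,n,'c'],1),c.min(0),c.max(0),"rect",*rect(P));print("  q",q.tolist(),plane(R[n],q,z)[:,:2].tolist() )
    print(" tri",tri(S,C[k,"scene",'c'],D,C[k,"side",'c']))
for n in R:
    f=R[n]["frame"]
s=S["frame"][190:300,225:375];d=D["frame"][195:295,265:390]
a=cv2.resize(s,None,fx=5,fy=5,interpolation=cv2.INTER_CUBIC)
cv2.imwrite("pics/crop1.png",a)
E
```

```text
mat scene px [414.5 417.9] [360 360] [467 479] rect [559.6 364.6] [151.3 130.7] 18.7
  q [[404, 360], [467, 403], [427, 479], [360, 427]] [[510.44303920056535, 279.91504304398234], [469.1559929101366, 400.20386058323754], [609.0713081482306, 449.8602883665742], [650.9254634611267, 330.00208921411013]]
mat side px [268.5 414.9] [230 379] [309 450] rect [558.  365.2] [154.6 134.9] 18.8
  q [[305, 381], [308, 444], [230, 449], [231, 386]] [[505.01573694761055, 281.73782815890746], [466.572104090963, 405.12218283243357], [609.0540795339995, 449.85339891496733], [650.3493289499281, 328.6071617378049]]
 tri [559.5 366.7  -5.2]
orange scene px [245.3 107.6] [230  99] [260 116] rect [ 477.6 -382. ] [84.2 37.2] 0.8
  q [[259, 100], [259, 107], [231, 114], [231, 108]] [[435.68941144393006, -392.12011299425336], [449.7577124957682, -366.39156660744], [519.6813168654359, -376.5611747376036], [508.9083297473384, -398.29261679723635]]
orange side px [379.8 125.2] [365 119] [395 131] rect [ 476.2 -383.3] [80.6 37.5] 1.1
  q [[365, 120], [395, 127], [367, 128]] [[516.7438571597522, -395.505888140287
[... 1308 characters left out ...]
239], [584.5544673094327, -7.2697215300788685]]
 tri [583.4 -72.2  74.8]
case scene px [290.7 243.5] [237 200] [358 298] rect [565.  -18.7] [211.7 187.7] 6.2
  q [[358, 237], [279, 298], [237, 230], [293, 200]] [[451.50345329898994, 45.88040394675454], [660.411894464076, 83.28566646359644], [651.4882165635089, -103.21036096362337], [509.27445845103205, -114.41959203433117]]
case side px [312.8 249. ] [274 208] [370 287] rect [535. -15.] [222.8 210. ] 6.3
  q [[284, 210], [344, 215], [369, 285], [277, 277]] [[655.7574901585451, -98.35104097884846], [510.8101330017404, -116.60159966469575], [415.2422349764349, 69.79695760146842], [615.3302160393386, 96.55105296862723]]
 tri [565.2 -30.5  50.9]
```

View pics/crop1.png

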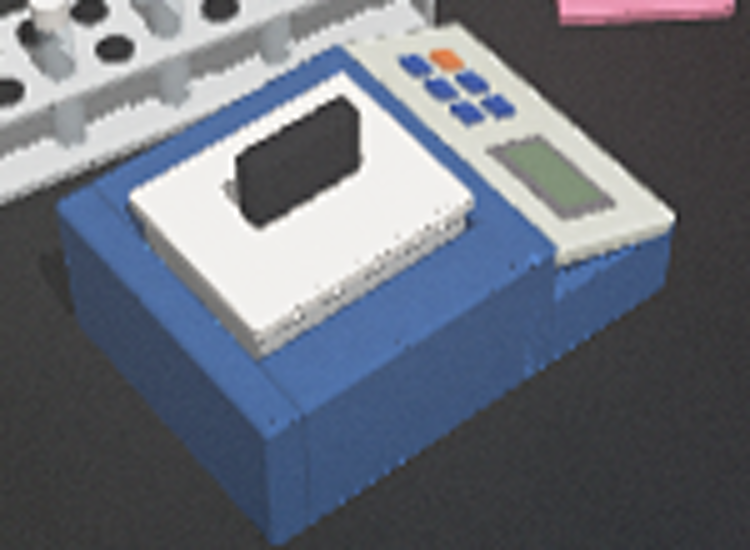

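```bash
cat > go.py <<'E'
# usage: go.py x y z yaw_deg n : identical tool-frame rows to reach a tool-down TCP pose, tool z (jaw axis) at world angle yaw (mod 180)
import sys, numpy as np
from scipy.spatial.transform import Rotation as R
from station import *
def target(yaw):
    z=np.array([np.cos(yaw),np.sin(yaw),0]);y=np.array([0,0,-1.]);return R.from_matrix(np.c_[np.cross(y,z),y,z])
if __name__=="__main__":
    x,y,z,yaw=map(float,sys.argv[1:5]);n=int(sys.argv[5]);s=observe()
    C=R.from_quat(s["tcp_rot"]);zc=C.as_matrix()[:,2]
    T=min((target(np.radians(yaw+k)) for k in(0,180)),key=lambda T:(C.inv()*T).magnitude())
    if len(sys.argv)>6:T=C
    rv=(C.inv()*T).as_rotvec();step=R.from_rotvec(rv/n)
    A=sum((step**k).as_matrix() for k in range(n))
    d=np.linalg.solve(A,C.inv().apply(np.array([x,y,z])-s["eef_pos"]))/1000
    print("at",s["eef_pos"].round(1),"jaw yaw",np.degrees(np.arctan2(zc[1],zc[0])).round(2),"tilt",np.degrees(np.arccos(-C.as_matrix()[2,1])).round(2),"t",round(s["clock"],2),"w",round(s["gripper_width"],1),"F",s["ft_force"].round(1))
    print("row x",n,d.round(4),np.degrees(rv/n).round(2))
E
python3 go.py 560 -40 240 96.3 20
```

```text
at [136.3 506.8 226.3] jaw yaw 74.95 tilt 0.05 t 0.2 w 91.8 F [-0.5  0.2  0.6]
row x 20 [ 0.0236 -0.0007 -0.0256] [ 0.   -1.07 -0.  ]
```

Call:
jog_arm([
  [0.0918, 0.0236, -0.0007, -0.0256, 0, -1.07, 0],
  [0.0918, 0.0236, -0.0007, -0.0256, 0, -1.07, 0],
  [0.0918, 0.0236, -0.0007, -0.0256, 0, -1.07, 0],
  [0.0918, 0.0236, -0.0007, -0.0256, 0, -1.07, 0],
  [0.0918, 0.0236, -0.0007, -0.0256, 0, -1.07, 0],
  [0.0918, 0.0236, -0.0007, -0.0256, 0, -1.07, 0],
  [0.0918, 0.0236, -0.0007, -0.0256, 0, -1.07, 0],
  [0.0918, 0.0236, -0.0007, -0.0256, 0, -1.07, 0],
  [0.0918, 0.0236, -0.0007, -0.0256, 0, -1.07, 0],
  [0.0918, 0.0236, -0.0007, -0.0256, 0, -1.07, 0],
  [0.0918, 0.0236, -0.0007, -0.0256, 0, -1.07, 0],
  [0.0918, 0.0236, -0.0007, -0.0256, 0, -1.07, 0],
  [0.0918, 0.0236, -0.0007, -0.0256, 0, -1.07, 0],
  [0.0918, 0.0236, -0.0007, -0.0256, 0, -1.07, 0],
  [0.0918, 0.0236, -0.0007, -0.0256, 0, -1.07, 0],
  [0.0918, 0.0236, -0.0007, -0.0256, 0, -1.07, 0],
  [0.0918, 0.0236, -0.0007, -0.0256, 0, -1.07, 0],
  [0.0918, 0.0236, -0.0007, -0.0256, 0, -1.07, 0],
  [0.0918, 0.0236, -0.0007, -0.0256, 0, -1.07, 0],
  [0.0918, 0.0236, -0.0007, -0.0256, 0, -1.07, 0],
])

```text
clock: 1.87
eef_pos: [577.3, -58.8, 238.3]
tcp_rot: [-0.705, -0.048, 0.049, 0.706]
ft_force: [1.1, 0.6, 1.1]
gripper_width: 91.8
```

```bash
python3 go.py 573 -40.5 215 96.3 4
python3 - <<'E'
from station import *
import cv2
r=read_camera("wrist");cv2.imwrite("pics/w1.png",r["frame"]);print(r["fx"],r["cx"],r["cy"],r["extrinsics"].round(3))
E
```

```text
at [577.3 -58.8 238.3] jaw yaw 97.86 tilt 0.1 t 1.87 w 91.8 F [1.1 0.6 1.1]
row x 4 [-0.0005  0.0058  0.0047] [-0.01  0.39 -0.02]
379.70681511367155 316.3539139139176 248.15452458288297 [[-1.37000e-01  9.53000e-01  2.70000e-01  5.03963e+02]
 [ 9.91000e-01  1.31000e-01  3.90000e-02 -6.79460e+01]
 [ 1.00000e-03  2.73000e-01 -9.62000e-01  3.96316e+02]
 [ 0.00000e+00  0.00000e+00  0.00000e+00  1.00000e+00]]
```

View pics/w1.png

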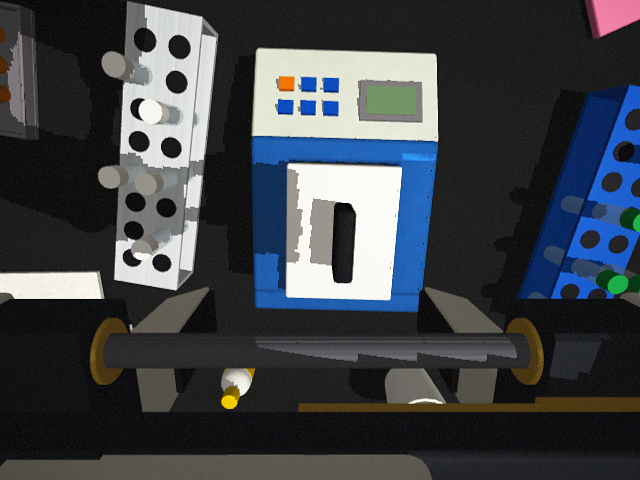

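The wrist view shows the white plate, with corners near (288,163), (402,167), (391,300), (287,297). The black bar is at (344,243), the case's top back edge at row 308, the panel edge at row 137, the metal rack at left and the blue rack at right.

Run:
```python
from station import *
from h import *
np.set_printoptions(precision=1,suppress=True)
W=read_camera("wrist")
def show(n,c,z):
    q=quad(c);P=plane(W,q,z)[:,:2];print(n,q.tolist(),P.tolist(),"ctr",P.mean(0),"rect",*rect(plane(W,c,z)))
    e=np.roll(P,-1,0)-P;print("  len",np.hypot(*e.T),"ang",np.degrees(np.arctan2(e[:,1],e[:,0])))
show("plate",blob(W,(0,0,150),(180,40,255),(270,145,420,310)),103)
show("bar",blob(W,(0,0,0),(180,255,60),(325,195,362,292)),141)
show("case",blob(W,(95,120,40),(125,255,255),(245,128,440,320)),85)
```

```text
plate [[296, 158], [409, 162], [396, 295], [293, 292]] [[522.9564469311465, -85.81599811942448], [514.3581139734907, -1.3510231423900052], [621.5705682648734, 9.721490190463314], [630.543074096266, -75.2245716490703]] ctr [572.4 -38.2] rect [572.6 -38.3] [109.1  87. ] 6.1
  len [ 84.9 107.8  85.4 108.1] ang [  95.8    5.9  -84.  -174.4]
bar [[344, 198], [361, 205], [355, 278], [343, 277]] [[542.5432800570743, -48.958704752090455], [545.6616776883611, -36.87122134588366], [597.8950592041948, -32.33393668647566], [598.3094635547328, -40.91553590117003]] ctr [571.1 -39.8] rect [570.1 -40.1] [57.  15.2] 6.1
  len [12.5 52.4  8.6 56.3] ang [  75.5    5.   -87.2 -171.8]
case [[258, 132], [439, 136], [417, 308], [261, 303]] [[508.2794240270753, -118.48141586299056], [492.07088147762147, 22.250625337923395], [638.3005672899722, 35.650532587770556], [652.3949746540095, -102.28498198535414]] ctr [572.8 -40.7] rect [572.5 -37.7] [147.8 148.4] 6.3
  len [141.7 146.8 138.7 145. ] ang [  96.6    5.2  -84.2 -173.6]
```

```bash
python3 go.py 572 -39.3 165 96.1 6
```

```text
at [579.1 -61.  237. ] jaw yaw 97.66 tilt 0.07 t 1.97 w 91.8 F [0.2 1.  0.1]
row x 6 [-0.0007  0.012   0.0037] [ 0.    0.26 -0.01]
```

Call:
jog_arm([
  [0.0918, -0.0007, 0.012, 0.0037, 0, 0.26, 0],
  [0.0918, -0.0007, 0.012, 0.0037, 0, 0.26, 0],
  [0.0918, -0.0007, 0.012, 0.0037, 0, 0.26, 0],
  [0.0918, -0.0007, 0.012, 0.0037, 0, 0.26, 0],
  [0.0918, -0.0007, 0.012, 0.0037, 0, 0.26, 0],
  [0.0918, -0.0007, 0.012, 0.0037, 0, 0.26, 0],
  [0.0918, 0, 0, 0, 0, 0, 0],
])

```text
clock: 2.55
eef_pos: [569.3, -37.7, 160.2]
tcp_rot: [-0.706, -0.034, 0.038, 0.707]
ft_force: [-0.4, -0.7, -0.2]
gripper_width: 92.1
```

```bash
python3 go.py 572 -39.3 109 96.1 6
```

```text
at [569.3 -37.7 160.2] jaw yaw 95.79 tilt 0.32 t 2.55 w 92.1 F [-0.4 -0.7 -0.2]
row x 6 [ 0.0004  0.0085 -0.0003] [-0.02 -0.05 -0.05]
```

Call:
jog_arm([
  [0.0918, 0.0004, 0.0085, -0.0003, 0, 0, 0],
  [0.0918, 0.0004, 0.0085, -0.0003, 0, 0, 0],
  [0.0918, 0.0004, 0.0085, -0.0003, 0, 0, 0],
  [0.0918, 0.0004, 0.0085, -0.0003, 0, 0, 0],
  [0.0918, 0.0004, 0.0085, -0.0003, 0, 0, 0],
  [0.0918, 0.0004, 0.007, -0.0003, 0, 0, 0],
  [0.0918, 0, 0, 0, 0, 0, 0],
  [0.0918, 0, 0, 0, 0, 0, 0],
])

```text
clock: 3.22
eef_pos: [571.8, -39.1, 107.0]
tcp_rot: [-0.706, -0.034, 0.037, 0.707]
ft_force: [0.2, 0.2, 0.3]
gripper_width: 91.6
```

```bash
python3 go.py 572 -39.3 109 96.1 1
```

```text
at [571.8 -39.1 107. ] jaw yaw 95.83 tilt 0.26 t 3.22 w 91.6 F [0.2 0.2 0.3]
row x 1 [ 0.0001 -0.002  -0.0002] [-0.09 -0.27 -0.24]
```

Call:
jog_arm([
  [0.01, 0, -0.001, 0, 0, 0, 0],
  [0.005, 0, 0, 0, 0, 0, 0],
  [0.005, 0, 0, 0, 0, 0, 0],
  [0.005, 0, 0, 0, 0, 0, 0],
  [0.005, 0, 0, 0, 0, 0, 0],
  [0.005, 0, 0, 0, 0, 0, 0],
  [0.005, 0, 0, 0, 0, 0, 0],
  [0.005, 0, 0, 0, 0, 0, 0],
  [0.005, 0, 0, 0, 0, 0, 0],
  [0.005, 0, 0, 0, 0, 0, 0],
], grip_force=30)

```text
clock: 4.05
eef_pos: [573.0, -39.4, 110.1]
tcp_rot: [-0.706, -0.036, 0.036, 0.706]
ft_force: [-0.4, -0.1, 0.1]
gripper_width: 29.4
```

```bash
python3 go.py 572 -39.3 205 96.1 8 1
```

```text
at [573.  -39.4 110.1] jaw yaw 95.82 tilt 0.05 t 4.05 w 29.4 F [-0.4 -0.1  0.1]
row x 8 [-0.0001 -0.0119  0.    ] [0. 0. 0.]
```

Fingers still closing; let them finish.

Call:
jog_arm([
  [0.005, 0, 0, 0, 0, 0, 0],
  [0.005, 0, 0, 0, 0, 0, 0],
  [0.005, 0, 0, 0, 0, 0, 0],
  [0.005, 0, 0, 0, 0, 0, 0],
  [0.005, 0, 0, 0, 0, 0, 0],
])

```text
clock: 4.47
eef_pos: [573.0, -39.4, 110.1]
tcp_rot: [-0.706, -0.036, 0.036, 0.706]
ft_force: [0.2, 0.1, 0.8]
gripper_width: 13.6
```

Call:
jog_arm([
  [0.005, 0, -0.004, 0, 0, 0, 0],
  [0.005, 0, -0.008, 0, 0, 0, 0],
  [0.005, 0, -0.012, 0, 0, 0, 0],
  [0.005, 0, -0.012, 0, 0, 0, 0],
  [0.005, 0, -0.012, 0, 0, 0, 0],
  [0.005, 0, -0.012, 0, 0, 0, 0],
  [0.005, 0, -0.012, 0, 0, 0, 0],
  [0.005, 0, -0.012, 0, 0, 0, 0],
  [0.005, 0, -0.008, 0, 0, 0, 0],
  [0.005, 0, -0.004, 0, 0, 0, 0],
  [0.005, 0, 0, 0, 0, 0, 0],
])

```text
clock: 5.38
eef_pos: [572.1, -39.3, 214.5]
tcp_rot: [-0.706, -0.035, 0.037, 0.707]
ft_force: [0.8, -0.3, -1.4]
gripper_width: 13.4
```

```bash
python3 go.py 559.6 364.8 205 109.3 20
```

```text
at [572.1 -39.3 214.5] jaw yaw 95.82 tilt 0.14 t 5.38 w 13.4 F [ 0.8 -0.3 -1.4]
row x 20 [0.0037 0.0005 0.0199] [-0.   -0.67 -0.01]
```

Call:
jog_arm([
  [0.005, 0.0015, 0, 0.008, 0, -0.3, 0],
  [0.005, 0.003, 0, 0.015, 0, -0.6, 0],
  [0.005, 0.0037, 0, 0.02, 0, -0.7, 0],
  [0.005, 0.0037, 0, 0.02, 0, -0.7, 0],
  [0.005, 0.0037, 0, 0.02, 0, -0.7, 0],
  [0.005, 0.0037, 0, 0.02, 0, -0.7, 0],
  [0.005, 0.0037, 0, 0.02, 0, -0.7, 0],
  [0.005, 0.0037, 0, 0.02, 0, -0.7, 0],
  [0.005, 0.0037, 0, 0.02, 0, -0.7, 0],
  [0.005, 0.0037, 0, 0.02, 0, -0.7, 0],
  [0.005, 0.0037, 0, 0.02, 0, -0.7, 0],
  [0.005, 0.0037, 0, 0.02, 0, -0.7, 0],
  [0.005, 0.0037, 0, 0.02, 0, -0.7, 0],
  [0.005, 0.0037, 0, 0.02, 0, -0.7, 0],
  [0.005, 0.0037, 0, 0.02, 0, -0.7, 0],
  [0.005, 0.0037, 0, 0.02, 0, -0.7, 0],
  [0.005, 0.0037, 0, 0.02, 0, -0.7, 0],
  [0.005, 0.0037, 0, 0.02, 0, -0.7, 0],
  [0.005, 0.003, 0, 0.012, 0, -0.6, 0],
  [0.005, 0.001, 0, 0.006, 0, -0.3, 0],
])

```text
clock: 7.05
eef_pos: [550.2, 352.9, 196.1]
tcp_rot: [-0.695, -0.109, 0.133, 0.698]
ft_force: [0.9, -0.3, -1.0]
gripper_width: 13.9
```

```bash
python3 go.py 559.6 364.8 120 109.3 8
python3 - <<'E'
from station import *
import cv2
r=read_camera("scene");cv2.imwrite("pics/s2.png",r["frame"])
E
```

```text
at [550.2 352.9 196.1] jaw yaw 109.66 tilt 1.97 t 7.05 w 13.9 F [ 0.9 -0.3 -1. ]
row x 8 [0.0018 0.0095 0.001 ] [-0.06  0.05 -0.24]
```

Call:
jog_arm([
  [0.005, 0.001, 0.006, 0.001, 0, 0, -0.24],
  [0.005, 0.0018, 0.0095, 0.001, 0, 0, -0.24],
  [0.005, 0.0018, 0.0095, 0.001, 0, 0, -0.24],
  [0.005, 0.0018, 0.0095, 0.001, 0, 0, -0.24],
  [0.005, 0.0018, 0.0095, 0.001, 0, 0, -0.24],
  [0.005, 0.0018, 0.0095, 0.001, 0, 0, -0.24],
  [0.005, 0.0018, 0.0095, 0.001, 0, 0, -0.24],
  [0.005, 0.001, 0.004, 0.001, 0, 0, -0.24],
  [0.005, 0, 0, 0, 0, 0, 0],
])

```text
clock: 7.85
eef_pos: [559.4, 356.9, 119.2]
tcp_rot: [-0.695, -0.116, 0.119, 0.699]
ft_force: [-0.8, 0.2, -2.6]
gripper_width: 14.3
```

```bash
python3 go.py 559.6 364.8 30 109.3 10
```

```text
at [559.4 356.9 119.2] jaw yaw 109.15 tilt 0.37 t 7.85 w 14.3 F [-0.8  0.2 -2.6]
row x 10 [0.0003 0.0089 0.0007] [-0.03 -0.02 -0.01]
```

Call:
jog_arm([
  [0.005, 0.0003, 0.006, 0.0008, -0.03, 0, 0],
  [0.005, 0.0003, 0.0089, 0.0008, -0.03, 0, 0],
  [0.005, 0.0003, 0.0089, 0.0008, -0.03, 0, 0],
  [0.005, 0.0003, 0.0089, 0.0008, -0.03, 0, 0],
  [0.005, 0.0003, 0.0089, 0.0008, -0.03, 0, 0],
  [0.005, 0.0003, 0.0089, 0.0008, -0.03, 0, 0],
  [0.005, 0.0003, 0.0089, 0.0008, -0.03, 0, 0],
  [0.005, 0.0003, 0.0089, 0.0008, -0.03, 0, 0],
  [0.005, 0.0003, 0.006, 0.0008, -0.03, 0, 0],
  [0.005, 0, 0, 0, 0, 0, 0],
  [0.005, 0, 0, 0, 0, 0, 0],
])

```text
clock: 8.77
eef_pos: [559.5, 364.2, 36.2]
tcp_rot: [0.697, 0.116, -0.118, -0.697]
ft_force: [0.3, 0.6, -0.6]
gripper_width: 13.6
```

```bash
python3 go.py 559.6 364.8 23 109.3 3
```

```text
at [559.5 364.2  36.2] jaw yaw 109.06 tilt 0.2 t 8.77 w 13.6 F [ 0.3  0.6 -0.6]
row x 3 [0.0001 0.0044 0.0002] [-0.   -0.08 -0.07]
```

Call:
jog_arm([
  [0.005, 0, 0.004, 0, 0, 0, 0],
  [0.005, 0, 0.004, 0, 0, 0, 0],
  [0.005, 0, 0.003, 0, 0, 0, 0],
  [0.005, 0, 0.002, 0, 0, 0, 0],
  [0.005, 0, 0.001, 0, 0, 0, 0],
  [0.005, 0, 0, 0, 0, 0, 0],
])

```text
clock: 9.27
eef_pos: [560.4, 364.5, 22.4]
tcp_rot: [-0.697, -0.117, 0.117, 0.698]
ft_force: [-0.8, -0.1, -1.4]
gripper_width: 13.6
```

Call:
jog_arm([
  [0.005, 0, 0.0015, 0, 0, 0, 0],
  [0.005, 0, 0.001, 0, 0, 0, 0],
  [0.005, 0, 0, 0, 0, 0, 0],
])

```text
clock: 9.52
eef_pos: [561.0, 364.8, 21.5]
tcp_rot: [-0.697, -0.117, 0.117, 0.698]
ft_force: [-0.2, 0.5, -1.8]
gripper_width: 13.6
```

Call:
jog_arm([
  [0.005, 0, 0.0015, 0, 0, 0, 0],
  [0.005, 0, 0.0015, 0, 0, 0, 0],
  [0.005, 0, 0, 0, 0, 0, 0],
])

```text
clock: 9.77
eef_pos: [561.4, 364.9, 21.7]
tcp_rot: [-0.697, -0.118, 0.116, 0.698]
ft_force: [0.4, -0.6, -1.6]
gripper_width: 13.8
```

Call:
jog_arm([
  [0.005, 0, 0.003, 0, 0, 0, 0],
  [0.005, 0, 0.003, 0, 0, 0, 0],
  [0.005, 0, 0, 0, 0, 0, 0],
])

```text
clock: 10.02
eef_pos: [562.1, 365.3, 22.0]
tcp_rot: [-0.697, -0.12, 0.115, 0.698]
ft_force: [-0.9, -0.3, -2.2]
gripper_width: 13.9
```

```bash
python3 go.py 559.6 364.8 20 109.3 1
python3 - <<'E'
from station import *
import cv2
s=observe();print(s["q"].round(3),s["joint_efforts"].round(1),s["moment"])
r=read_camera("scene");a=r["frame"][230:480,300:640];cv2.imwrite("pics/s3.png",cv2.resize(a,None,fx=2.3,fy=2.3,interpolation=cv2.INTER_CUBIC))
E
```

```text
at [562.1 365.3  22. ] jaw yaw 109.1 tilt 0.39 t 10.02 w 13.9 F [-0.9 -0.3 -2.2]
row x 1 [-0.0025  0.002   0.0003] [-0.05 -0.2   0.39]
[ 0.462  0.799  1.314 -0.     1.021 -1.442] [  0.  -62.8 -21.7  -0.    0.3  -0. ] [ 0.03180348  0.03895128 -0.00967496]
```

View pics/s3.png

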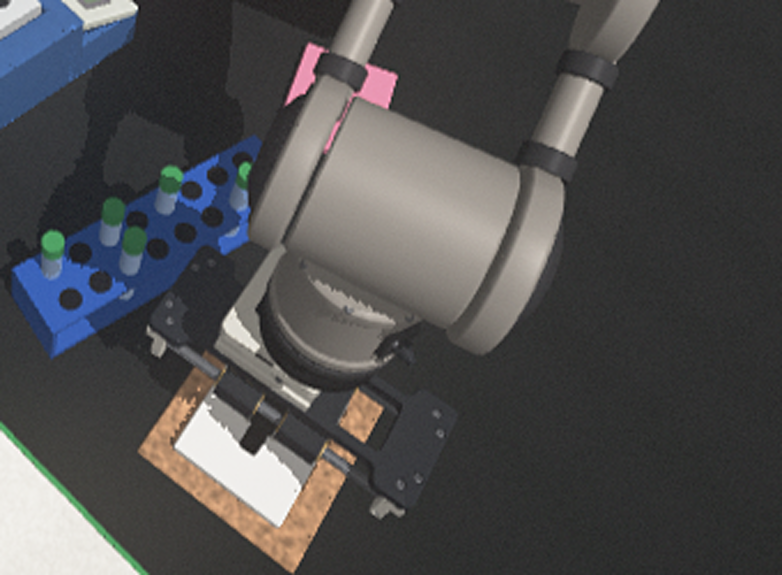

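Call:
jog_arm([
  [0.005, -0.002, 0.004, 0, 0, 0, 0.3],
  [0.005, 0, 0.005, 0, 0, 0, 0],
])

```text
clock: 10.23
eef_pos: [562.9, 365.8, 20.2]
tcp_rot: [-0.696, -0.121, 0.114, 0.698]
ft_force: [-14.2, -7.6, 37.5]
gripper_width: 13.7
```

Call:
jog_arm([
  [0.005, 0, 0, 0, 0, 0, 0],
  [0.02, 0, 0, 0, 0, 0, 0],
  [0.045, 0, 0, 0, 0, 0, 0],
  [0.045, 0, 0, 0, 0, 0, 0],
  [0.045, 0, 0, 0, 0, 0, 0],
  [0.045, 0, 0, 0, 0, 0, 0],
])

```text
clock: 10.73
eef_pos: [563.3, 365.9, 19.4]
tcp_rot: [-0.696, -0.121, 0.114, 0.698]
ft_force: [0.1, -0.6, 0.9]
gripper_width: 41.8
```

Call:
jog_arm([
  [0.045, 0, -0.008, 0, 0, 0, 0],
  [0.045, 0, -0.015, 0, 0, 0, 0],
  [0.045, 0, -0.02, 0, 0, 0, 0],
  [0.045, 0, -0.025, 0, 0, 0, 0],
  [0.045, 0, -0.025, 0, 0, 0, 0],
  [0.045, 0, -0.025, 0, 0, 0, 0],
  [0.045, 0, -0.025, 0, 0, 0, 0],
  [0.045, 0, -0.025, 0, 0, 0, 0],
  [0.045, 0, -0.025, 0, 0, 0, 0],
  [0.045, 0, -0.015, 0, 0, 0, 0],
])

```text
clock: 11.57
eef_pos: [558.6, 363.5, 232.0]
tcp_rot: [0.698, 0.116, -0.119, -0.697]
ft_force: [0.5, 0.8, 0.9]
gripper_width: 45.0
```

```bash
python3 go.py 545 -45 280 96.3 18
python3 - <<'E'
from station import *
import cv2,numpy as np
r=read_camera("side");cv2.imwrite("pics/d4.png",r["frame"])
r=read_camera("scene");a=r["frame"][150:480,170:500];b=cv2.imread("pics/d4.png")[150:480,190:520]
cv2.imwrite("pics/both4.png",cv2.resize(np.hstack([a,b]),(800,400)))
E
```

```text
at [558.6 363.5 232. ] jaw yaw 109.11 tilt 0.26 t 11.57 w 45.0 F [0.5 0.8 0.9]
row x 18 [-0.0059 -0.0026 -0.022 ] [ 0.    0.71 -0.01]
```

View pics/both4.png

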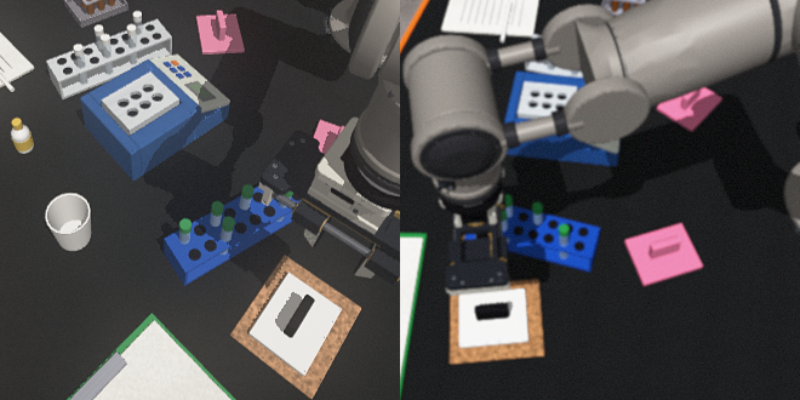

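The cover lies flat and within the mat (left half, 296,315), the racks stand undisturbed, and the six wells are visible at (140,100). Now a closer look at the wells.

Call:
jog_arm([
  [0.08, -0.003, -0.0026, -0.01, 0, 0.5, 0],
  [0.08, -0.0059, -0.0026, -0.022, 0, 0.71, 0],
  [0.08, -0.0059, -0.0026, -0.022, 0, 0.71, 0],
  [0.08, -0.0059, -0.0026, -0.022, 0, 0.71, 0],
  [0.08, -0.0059, -0.0026, -0.022, 0, 0.71, 0],
  [0.08, -0.0059, -0.0026, -0.022, 0, 0.71, 0],
  [0.08, -0.0059, -0.0026, -0.022, 0, 0.71, 0],
  [0.08, -0.0059, -0.0026, -0.022, 0, 0.71, 0],
  [0.08, -0.0059, -0.0026, -0.022, 0, 0.71, 0],
  [0.08, -0.0059, -0.0026, -0.022, 0, 0.71, 0],
  [0.08, -0.0059, -0.0026, -0.022, 0, 0.71, 0],
  [0.08, -0.0059, -0.0026, -0.022, 0, 0.71, 0],
  [0.08, -0.0059, -0.0026, -0.022, 0, 0.71, 0],
  [0.08, -0.0059, -0.0026, -0.022, 0, 0.71, 0],
  [0.08, -0.0059, -0.0026, -0.022, 0, 0.71, 0],
  [0.08, -0.0059, -0.0026, -0.022, 0, 0.71, 0],
  [0.08, -0.0059, -0.0026, -0.016, 0, 0.71, 0],
  [0.08, -0.003, 0, -0.005, 0, 0.5, 0],
  [0.08, 0, 0, 0, 0, 0, 0],
  [0.08, 0, 0, 0, 0, 0, 0],
])

```text
clock: 13.33
eef_pos: [525.7, -38.9, 254.3]
tcp_rot: [0.708, 0.016, -0.052, -0.704]
ft_force: [0.0, -0.7, -0.2]
gripper_width: 79.8
```

```bash
cat > wells.py <<'E'
from station import *
from h import *
np.set_printoptions(precision=1,suppress=True)
def holes(r,guess=(571.5,-40),z=93):
    g=cv2.cvtColor(r["frame"],cv2.COLOR_BGR2GRAY)
    m=cv2.inRange(g,0,110);cs,_=cv2.findContours(m,cv2.RETR_LIST,cv2.CHAIN_APPROX_NONE);out=[]
    for c in cs:
        if len(c)<20:continue
        P=plane(r,c[:,0,:]+0.0,z)[:,:2].astype(np.float32)
        if abs(P.mean(0)-guess).max()>60:continue
        (p,s,a)=cv2.fitEllipse(P)
        if 14<min(s) and max(s)<25:out.append((*p,*s))
    return np.array(out)
if __name__=="__main__":
    for n in("wrist","scene"):
        r=read_camera(n)
        if n=="wrist":cv2.imwrite("pics/w5.png",r["frame"]);print(r["extrinsics"].round(3))
        o=holes(r);print(n,o)
        if len(o)>=6:print("mean",o[:,:2].mean(0),"rect",*rect(o))
E
python3 wells.py; python3 go.py 476 -389 300 90 14
```

```text
[[ -0.1   1.    0.2 459.8]
 [  1.    0.1   0.  -43.6]
 [ -0.    0.2  -1.  415.9]
 [  0.    0.    0.    1. ]]
wrist [[596.1 -21.4  16.1  17.6]
 [598.7 -47.   16.1  17.6]
 [573.  -49.9  16.   17.2]
 [570.4 -24.3  16.6  17.4]
 [544.5 -27.2  16.6  17.3]
 [547.3 -52.7  16.5  17.2]]
mean [571.7 -37.1] rect [571.7 -37.1] [52.  25.8] 6.4
scene []
at [525.9 -38.1 254.5] jaw yaw 95.58 tilt 2.95 t 13.43 w 80.0 F [ 0.6 -0.3  0.4]
row x 14 [-0.005  -0.0031 -0.0249] [ 0.02  0.4  -0.21]
```

View pics/w5.png

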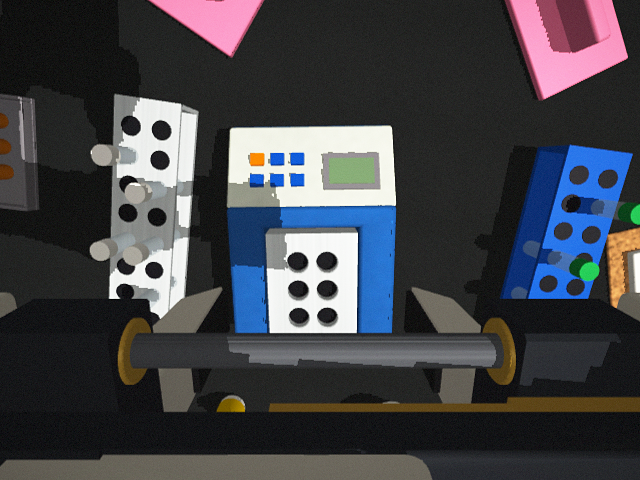

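The wrist view shows six wells at (298–327, 261–317). On the block top they measure 52 x 25.8 mm (expected 52 x 26), centre (571.7,-37.1), yaw 6.4°. On to the carrier.

Call:
jog_arm([
  [0.0918, -0.003, -0.0031, -0.012, 0, 0.4, -0.21],
  [0.0918, -0.005, -0.0031, -0.0249, 0, 0.4, -0.21],
  [0.0918, -0.005, -0.0031, -0.0249, 0, 0.4, -0.21],
  [0.0918, -0.005, -0.0031, -0.0249, 0, 0.4, -0.21],
  [0.0918, -0.005, -0.0031, -0.0249, 0, 0.4, -0.21],
  [0.0918, -0.005, -0.0031, -0.0249, 0, 0.4, -0.21],
  [0.0918, -0.005, -0.0031, -0.0249, 0, 0.4, -0.21],
  [0.0918, -0.005, -0.0031, -0.0249, 0, 0.4, -0.21],
  [0.0918, -0.005, -0.0031, -0.0249, 0, 0.4, -0.21],
  [0.0918, -0.005, -0.0031, -0.0249, 0, 0.4, -0.21],
  [0.0918, -0.005, -0.0031, -0.0249, 0, 0.4, -0.21],
  [0.0918, -0.005, -0.0031, -0.0249, 0, 0.4, -0.21],
  [0.0918, -0.005, -0.0031, -0.0249, 0, 0.4, -0.21],
  [0.0918, -0.003, 0, -0.015, 0, 0.2, -0.1],
  [0.0918, 0, 0, 0, 0, 0, 0],
  [0.0918, 0, 0, 0, 0, 0, 0],
  [0.0918, 0, 0, 0, 0, 0, 0],
])

```text
clock: 14.85
eef_pos: [479.6, -378.1, 299.8]
tcp_rot: [0.709, 0.007, -0.006, -0.705]
ft_force: [-0.2, -0.4, -0.1]
gripper_width: 91.9
```

```bash
python3 go.py 476 -385 210 85 6
python3 - <<'E'
from station import *
from h import *
np.set_printoptions(precision=1,suppress=True)
S=read_camera("wrist");cv2.imwrite("pics/w6.png",S["frame"])
c=blob(S,(5,150,120),(16,255,255),(0,0,640,480));q=quad(c);print(q.tolist(),plane(S,q,158)[:,:2],*rect(plane(S,c,158)))
from wells import holes
S=read_camera("scene");S["frame"]=S["frame"];print(holes(S))
g=cv2.resize(S["frame"][205:260,245:325],None,fx=8,fy=8,interpolation=cv2.INTER_CUBIC);cv2.imwrite("pics/s6.png",g)
E
```

```text
at [ 479.6 -378.1  299.8] jaw yaw 91.09 tilt 0.38 t 14.85 w 91.9 F [-0.2 -0.4 -0.1]
row x 6 [-0.0006  0.015  -0.0011] [0.06 1.02 0.02]
[[315, 183], [315, 274], [301, 275], [298, 184]] [[ 438.  -379.6]
 [ 513.5 -378.2]
 [ 514.6 -389.9]
 [ 439.  -392.9]] [ 475.5 -385.7] [78.  13.7] 1.0
[]
```

View pics/w6.png

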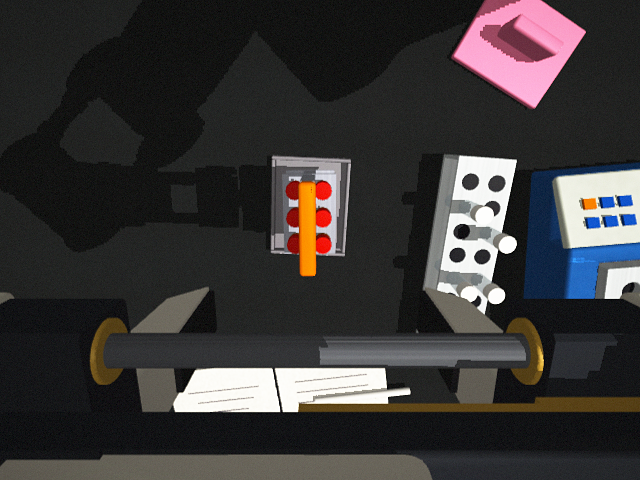

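The bar is seen at (307,229), measuring 78 x 13.7 mm, centre (475.6,-385.6), yaw about 1.2°. That fits the 79 x 14 mm given.

```bash
python3 go.py 475.7 -385.6 175 91.2 9
```

```text
at [ 479.9 -377.5  300. ] jaw yaw 91.15 tilt 0.38 t 14.95 w 91.7 F [ 0.1 -0.2  0.4]
row x 9 [-0.0005  0.0139 -0.0008] [ 0.04 -0.01  0.01]
```

Call:
jog_arm([
  [0.0918, -0.0005, 0.01, -0.0008, 0.04, 0, 0],
  [0.0918, -0.0005, 0.0139, -0.0008, 0.04, 0, 0],
  [0.0918, -0.0005, 0.0139, -0.0008, 0.04, 0, 0],
  [0.0918, -0.0005, 0.0139, -0.0008, 0.04, 0, 0],
  [0.0918, -0.0005, 0.0139, -0.0008, 0.04, 0, 0],
  [0.0918, -0.0005, 0.0139, -0.0008, 0.04, 0, 0],
  [0.0918, -0.0005, 0.0139, -0.0008, 0.04, 0, 0],
  [0.0918, -0.0005, 0.0139, -0.0008, 0.04, 0, 0],
  [0.0918, -0.0005, 0.01, -0.0008, 0.04, 0, 0],
  [0.0918, 0, 0, 0, 0, 0, 0],
  [0.0918, 0, 0, 0, 0, 0, 0],
])

```text
clock: 15.87
eef_pos: [478.7, -374.0, 173.3]
tcp_rot: [-0.706, -0.013, 0.012, 0.708]
ft_force: [0.8, 0.0, 0.9]
gripper_width: 92.0
```

```bash
python3 go.py 475.7 -385.6 130 91.2 6
```

```text
at [ 478.7 -374.   173.3] jaw yaw 92.0 tilt 0.21 t 15.87 w 92.0 F [0.8 0.  0.9]
row x 6 [-0.0006  0.0072 -0.0019] [-0.03  0.13  0.01]
```

Call:
jog_arm([
  [0.0918, -0.001, 0.001, -0.006, 0, 0.2, 0],
  [0.0918, -0.001, 0.001, -0.006, 0, 0.2, 0],
  [0.0918, -0.0005, 0.008, -0.001, 0, 0.2, 0],
  [0.0918, -0.0005, 0.008, -0.001, 0, 0.1, 0],
  [0.0918, -0.0005, 0.008, 0, 0, 0.1, 0],
  [0.0918, 0, 0.008, 0, 0, 0, 0],
  [0.0918, 0, 0.007, 0, 0, 0, 0],
  [0.0918, 0, 0, 0, 0, 0, 0],
])

```text
clock: 16.53
eef_pos: [476.4, -390.3, 130.6]
tcp_rot: [0.707, 0.009, -0.005, -0.707]
ft_force: [-0.0, -0.3, -0.5]
gripper_width: 91.9
```

```bash
python3 go.py 475.7 -385.6 130 91.2 2
```

```text
at [ 476.4 -390.3  130.6] jaw yaw 91.12 tilt 0.27 t 16.53 w 91.9 F [-0.  -0.3 -0.5]
row x 2 [-0.0003  0.0003  0.0024] [ 0.01 -0.04  0.13]
```

Call:
jog_arm([
  [0.0918, 0, 0, 0.002, 0, 0, 0],
  [0.0918, 0, 0, 0.002, 0, 0, 0],
  [0.0918, 0, 0, 0, 0, 0, 0],
  [0.0918, 0, 0, 0, 0, 0, 0],
])

```text
clock: 16.87
eef_pos: [476.3, -385.5, 130.0]
tcp_rot: [-0.707, -0.008, 0.006, 0.707]
ft_force: [-0.1, -0.4, -0.4]
gripper_width: 91.7
```

```bash
python3 go.py 475.7 -385.6 130 91.2 2
```

```text
at [ 476.3 -385.5  130. ] jaw yaw 91.14 tilt 0.23 t 16.87 w 91.7 F [-0.1 -0.4 -0.4]
row x 2 [-0.0003  0.     -0.0001] [-0.02 -0.03  0.11]
```

Call:
jog_arm([
  [0.005, 0, 0, 0, 0, 0, 0],
  [0.005, 0, 0, 0, 0, 0, 0],
  [0.005, 0, 0, 0, 0, 0, 0],
  [0.005, 0, 0, 0, 0, 0, 0],
  [0.005, 0, 0, 0, 0, 0, 0],
  [0.005, 0, 0, 0, 0, 0, 0],
  [0.005, 0, 0, 0, 0, 0, 0],
  [0.005, 0, 0, 0, 0, 0, 0],
  [0.005, 0, 0, 0, 0, 0, 0],
  [0.005, 0, 0, 0, 0, 0, 0],
  [0.005, 0, 0, 0, 0, 0, 0],
  [0.005, 0, 0, 0, 0, 0, 0],
  [0.005, 0, 0, 0, 0, 0, 0],
  [0.005, 0, 0, 0, 0, 0, 0],
  [0.005, 0, 0, 0, 0, 0, 0],
  [0.005, 0, 0, 0, 0, 0, 0],
], grip_force=40)

```text
clock: 18.2
eef_pos: [476.9, -386.0, 131.5]
tcp_rot: [0.708, 0.009, -0.005, -0.707]
ft_force: [-0.7, 0.5, -0.3]
gripper_width: 13.5
```

```bash
python3 go.py 475.7 -385.6 130 91.2 2
```

```text
at [ 476.9 -386.   131.5] jaw yaw 91.15 tilt 0.35 t 18.2 w 13.5 F [-0.7  0.5 -0.3]
row x 2 [-0.0006  0.0007  0.0002] [ 0.04 -0.02  0.17]
```

Call:
jog_arm([
  [0.005, 0, -0.004, 0, 0, 0, 0],
  [0.005, 0, -0.007, 0, 0, 0, 0],
  [0.005, 0, -0.01, 0, 0, 0, 0],
  [0.005, 0, -0.013, 0, 0, 0, 0],
  [0.005, 0, -0.013, 0, 0, 0, 0],
  [0.005, 0, -0.013, 0, 0, 0, 0],
  [0.005, 0, -0.013, 0, 0, 0, 0],
  [0.005, 0, -0.013, 0, 0, 0, 0],
  [0.005, 0, -0.013, 0, 0, 0, 0],
  [0.005, 0, -0.013, 0, 0, 0, 0],
  [0.005, 0, -0.013, 0, 0, 0, 0],
  [0.005, 0, -0.013, 0, 0, 0, 0],
  [0.005, 0, -0.008, 0, 0, 0, 0],
  [0.005, 0, -0.004, 0, 0, 0, 0],
  [0.005, 0, 0, 0, 0, 0, 0],
  [0.005, 0, 0, 0, 0, 0, 0],
])

```text
clock: 19.53
eef_pos: [474.7, -384.2, 297.6]
tcp_rot: [0.708, 0.009, -0.005, -0.706]
ft_force: [-0.8, -0.5, -2.4]
gripper_width: 13.8
```

```bash
python3 go.py 571.7 -38.5 285 96.3 24
```

```text
at [ 474.7 -384.2  297.6] jaw yaw 91.17 tilt 0.36 t 19.53 w 13.8 F [-0.8 -0.5 -2.4]
row x 24 [0.0049 0.0005 0.0141] [ 0.01 -0.21  0.01]
```

Call:
jog_arm([
  [0.005, 0.002, 0, 0.005, 0, -0.1, 0],
  [0.005, 0.003, 0, 0.009, 0, -0.2, 0],
  [0.005, 0.0049, 0, 0.014, 0, -0.21, 0],
  [0.005, 0.0049, 0, 0.014, 0, -0.21, 0],
  [0.005, 0.0049, 0, 0.014, 0, -0.21, 0],
  [0.005, 0.0049, 0, 0.014, 0, -0.21, 0],
  [0.005, 0.0049, 0, 0.014, 0, -0.21, 0],
  [0.005, 0.0049, 0, 0.014, 0, -0.21, 0],
  [0.005, 0.0049, 0, 0.014, 0, -0.21, 0],
  [0.005, 0.0049, 0, 0.014, 0, -0.21, 0],
  [0.005, 0.0049, 0, 0.014, 0, -0.21, 0],
  [0.005, 0.0049, 0, 0.014, 0, -0.21, 0],
  [0.005, 0.0049, 0, 0.014, 0, -0.21, 0],
  [0.005, 0.0049, 0, 0.014, 0, -0.21, 0],
  [0.005, 0.0049, 0, 0.014, 0, -0.21, 0],
  [0.005, 0.0049, 0, 0.014, 0, -0.21, 0],
  [0.005, 0.0049, 0, 0.014, 0, -0.21, 0],
  [0.005, 0.0049, 0, 0.014, 0, -0.21, 0],
  [0.005, 0.0049, 0, 0.014, 0, -0.21, 0],
  [0.005, 0.0049, 0, 0.014, 0, -0.21, 0],
])

```text
clock: 21.2
eef_pos: [552.6, -70.2, 291.7]
tcp_rot: [-0.701, -0.038, 0.042, 0.711]
ft_force: [0.0, -0.3, -1.8]
gripper_width: 13.8
```

```bash
python3 go.py 571.7 -38.5 285 96.3 6
```

```text
at [552.6 -70.2 291.7] jaw yaw 96.5 tilt 0.83 t 21.2 w 13.8 F [ 0.  -0.3 -1.8]
row x 6 [0.0038 0.0012 0.0049] [-0.13  0.03 -0.05]
```

Call:
jog_arm([
  [0.005, 0.0038, 0.001, 0.003, -0.13, 0, -0.05],
  [0.005, 0.0038, 0.001, 0.003, -0.13, 0, -0.05],
  [0.005, 0.003, 0.001, 0.003, -0.13, 0, -0.05],
  [0.005, 0.003, 0.001, 0.003, -0.13, 0, -0.05],
  [0.005, 0.002, 0.001, 0.002, -0.1, 0, 0],
  [0.005, 0, 0, 0, 0, 0, 0],
  [0.005, 0, 0, 0, 0, 0, 0],
])

```text
clock: 21.78
eef_pos: [566.7, -47.5, 285.5]
tcp_rot: [-0.705, -0.041, 0.043, 0.707]
ft_force: [0.1, -0.8, -2.0]
gripper_width: 13.4
```

```bash
python3 go.py 571.7 -38.5 250 96.3 6
```

```text
at [566.7 -47.5 285.5] jaw yaw 96.87 tilt 0.22 t 21.78 w 13.4 F [ 0.1 -0.8 -2. ]
row x 6 [0.001  0.0059 0.0014] [-0.03  0.1  -0.03]
```

Call:
jog_arm([
  [0.005, 0.001, 0.004, 0.0014, -0.03, 0.1, 0],
  [0.005, 0.001, 0.0055, 0.0014, -0.03, 0.1, 0],
  [0.005, 0.001, 0.0055, 0.0014, -0.03, 0.1, 0],
  [0.005, 0.001, 0.0055, 0.0014, -0.03, 0.1, 0],
  [0.005, 0.001, 0.0055, 0.0014, -0.03, 0.1, 0],
  [0.005, 0.001, 0.003, 0.0014, -0.03, 0.1, 0],
  [0.005, 0, 0, 0, 0, 0, 0],
  [0.005, 0, 0, 0, 0, 0, 0],
])

```text
clock: 22.45
eef_pos: [571.4, -39.2, 252.1]
tcp_rot: [0.706, 0.035, -0.039, -0.706]
ft_force: [0.3, 0.6, -2.4]
gripper_width: 13.7
```

```bash
python3 go.py 571.7 -38.5 250 96.3 3
python3 - <<'E'
from station import *
from h import *
np.set_printoptions(precision=1,suppress=True)
s=observe();g=s["eef_pos"]
W=read_camera("wrist");S=read_camera("scene");D=read_camera("side")
for n,r in(("w",W),("s",S),("d",D)):cv2.imwrite(f"pics/{n}7.png",r["frame"])
a=cv2.resize(W["frame"][120:340,180:460],(509,400));b=cv2.resize(S["frame"][120:270,220:350],None,fx=2.667,fy=2.667,interpolation=cv2.INTER_CUBIC)
cv2.imwrite("pics/m7.png",cv2.resize(np.hstack([a,b]),None,fx=.93,fy=.93))
E
```

```text
at [571.4 -39.2 252.1] jaw yaw 96.04 tilt 0.29 t 22.45 w 13.7 F [ 0.3  0.6 -2.4]
row x 3 [0.0001 0.0007 0.0002] [ 0.01 -0.09 -0.1 ]
```

View pics/m7.png

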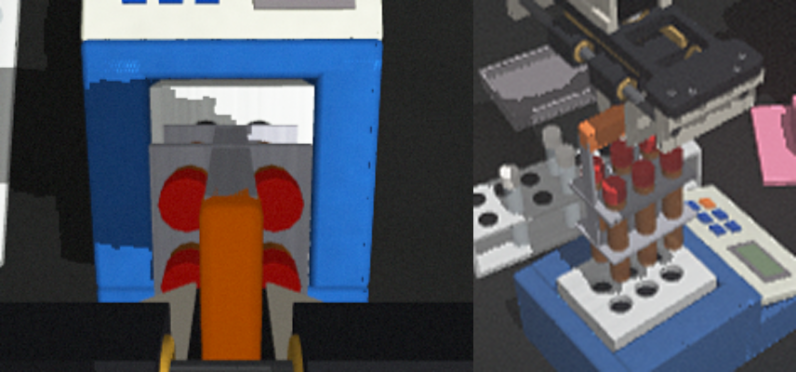

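Left (wrist): the orange bar and red caps line up square over the block. Right (scene): the carrier hangs upright about 3 cm over the wells, with the front wells visible at (620,303), (646,288), (672,272). Next, compare tubes and wells numerically in the same camera.

```bash
cat > al.py <<'E'
from station import *
from h import *
import sys
np.set_printoptions(precision=1,suppress=True)
K=8
def up(r,roi):
    x0,y0,x1,y1=roi;return cv2.resize(r["frame"][y0:y1,x0:x1],None,fx=K,fy=K,interpolation=cv2.INTER_CUBIC)
def px(p,roi):return (np.asarray(p,float)+.5)/K-.5+np.array(roi[:2])
def wells(r,roi,th=110):
    g=cv2.cvtColor(up(r,roi),cv2.COLOR_BGR2GRAY);cs,_=cv2.findContours(cv2.inRange(g,0,th),cv2.RETR_LIST,cv2.CHAIN_APPROX_NONE);o=[]
    for c in cs:
        if len(c)<60:continue
        (p,s,a)=cv2.fitEllipse(plane(r,px(c[:,0,:],roi),93)[:,:2].astype(np.float32))
        if 13<min(s) and max(s)<24:o.append((*p,*s))
    return np.array(o)
def tubes(r,roi,zb):
    hsv=cv2.cvtColor(up(r,roi),cv2.COLOR_BGR2HSV);m=cv2.inRange(hsv,(3,70,30),(20,255,200))
    cs,_=cv2.findContours(m,cv2.RETR_EXTERNAL,cv2.CHAIN_APPROX_NONE);o=[]
    cam=np.asarray(r["extrinsics"])[:2,3]
    for c in cs:
        if cv2.contourArea(c)<300:continue
        c=c[:,0,:];b=c[c[:,1]>c[:,1].max()-20]
        p=np.array([(b[:,0].min()+b[:,0].max())/2,c[:,1].max()]);w=plane(r,px(p,roi),zb)[0,:2]
        d=cam-w;o.append((*px(p,roi),*(w-8*d/np.hypot(*d)),np.ptp(b[:,0])/K))
    return np.array(o)
E
python3 - <<'E'
from al import *
S=read_camera("scene");D=read_camera("side")
S0=dict(S);S0["frame"]=cv2.imread("pics/scene0.png")
# unoccluded scene crop (s6.png is 8x of [205:260,245:325])
g=cv2.imread("pics/s6.png");roi=(245,205,325,260)
S0["frame"]=np.zeros_like(S["frame"]);S0["frame"][205:260,245:325]=cv2.resize(g,(80,55),interpolation=cv2.INTER_AREA)
for th in(90,120,150):
    o=wells(S0,roi,th);print("scene wells",th,o)
    if len(o)==6:print(o[:,:2].mean(0),rect(o))
for th in(90,120,150):print("side wells now",th,wells(D,(270,190,350,260),th))
zb=observe()["eef_pos"][2]-127.5
print("scene tubes",tubes(S,(245,175,320,260),zb));print("side tubes",tubes(D,(280,170,350,260),zb))
a=up(S,(255,175,315,250));b=up(D,(280,180,340,255));cv2.imwrite("pics/m8.png",cv2.resize(np.hstack([a,b]),(800,500)))
E
```

```text
scene wells 90 []
scene wells 120 []
scene wells 150 [[597.9 -22.3  15.2  19. ]
 [572.  -25.   14.9  19.2]
 [600.7 -47.9  14.8  19.3]
 [546.3 -27.9  15.2  19.3]
 [574.7 -50.7  14.8  19.4]
 [549.1 -53.9  15.5  19. ]]
[573.5 -38. ] (array([573.5, -38. ]), array([52.1, 26.1]), 6.5)
side wells now 90 []
side wells now 120 []
side wells now 150 [[544.7 -27.7  13.2  16.5]
 [570.6 -24.9  13.1  16.8]
 [596.5 -22.3  13.3  16.8]]
scene tubes [[ 278.9  232.9  594.2  -27.7    7.1]
 [ 270.4  225.1  598.3  -54.     5.4]
 [ 289.6  226.7  568.1  -30.     7.1]
 [ 299.8  220.1  541.9  -33.7    6.8]
 [ 277.9  220.6  579.7  -56.1    7.2]
 [ 289.   213.9  551.8  -59.4    7.1]
 [ 314.   203.9  493.7  -55.2    6.6]
 [ 276.5  204.1  559.6  -96.4    7.9]
 [ 299.8  207.6  524.1  -62.4    6.9]
 [ 288.1  197.8  530.1  -98.8    7.9]
 [ 270.1  195.7  559.1 -124.3    2.8]
 [ 299.4  191.3  500.  -102.2    7.8]
 [ 279.6  190.2  534.  -127.6    7.2]
 [ 291.2  183.9  503.3 -130.4    7. ]
 [ 268.1  180.9  540.8 -164.9    8.9]]
side tubes [[ 323.   230.7  542.3  -31.4    5.9]
 [ 311.6  229.6  568.3  -28.5    5.6]
 [ 300.4  228.4  593.9  -25.7    5.2]
 [ 322.6  218.6  551.7  -66.6    5.1]
 [ 311.1  217.3  578.7  -64.     5.8]
 [ 299.3  216.3  606.   -60.6    5.5]
 [ 322.4  205.3  562.  -106.7    6.6]
 [ 310.4  204.3  590.3 -103.1    6.9]
 [ 298.9  203.2  617.6 -100.3    5.8]
 [ 314.2  194.9  588.9 -134.9    2.6]
 [ 302.2  193.8  618.  -131.6    3. ]
 [ 324.1  187.6  571.7 -164.3    2. ]]
```

View pics/m8.png

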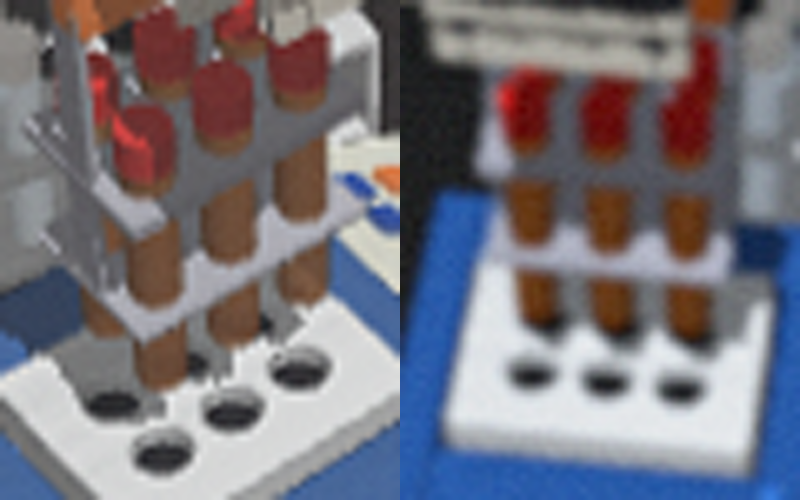

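```bash
python3 go.py 573.9 -36.9 234 96.4 4
```

```text
at [571.6 -39.4 252.8] jaw yaw 96.02 tilt 0.22 t 22.7 w 13.9 F [ 0.2 -0.  -2.2]
row x 4 [0.0006 0.0047 0.0006] [ 0.01 -0.09 -0.05]
```

Call:
jog_arm([
  [0.005, 0.0006, 0.003, 0.0006, 0, -0.1, -0.05],
  [0.005, 0.0006, 0.004, 0.0006, 0, -0.1, -0.05],
  [0.005, 0.0006, 0.004, 0.0006, 0, -0.1, -0.05],
  [0.005, 0.0006, 0.004, 0.0006, 0, -0.1, -0.05],
  [0.005, 0, 0, 0, 0, 0, 0],
  [0.005, 0, 0, 0, 0, 0, 0],
  [0.005, 0, 0, 0, 0, 0, 0],
])

```text
clock: 23.28
eef_pos: [574.0, -36.6, 236.3]
tcp_rot: [0.706, 0.04, -0.04, -0.706]
ft_force: [0.0, 0.6, -2.4]
gripper_width: 13.4
```

```bash
cat > chk.py <<'E'
from al import *
# offset (tube - well) across the view of each camera, front row; averaged over frames, then solved for dx,dy
A=[];b=[]
z=observe()["eef_pos"][2]-127.5
ref={"scene":(278.9,232.9),"side":(311.6,229.6)}
roi={"scene":(245,200,320,260),"side":(285,200,345,260)}
S0=None
for n in("scene","side"):
    W=[];T=[]
    for k in range(3):
        r=read_camera(n)
        w=np.vstack([x for x in [wells(r,roi[n],t) for t in(130,150,165)] if len(x)]);t=tubes(r,roi[n],z)
        W.append(w);T.append(t)
    yaw=np.radians(6.4);ux=np.array([np.cos(yaw),np.sin(yaw)]);uy=np.array([-ux[1],ux[0]])
    cam=np.asarray(r["extrinsics"])[:2,3];v=np.array([572.5,-39.8])-cam;v/=np.hypot(*v);e=np.array([-v[1],v[0]])
    # snap to nearest nominal cell about the nominal centre -> residual relative to nominal grid
    def res(P):
        out=[]
        for p in P:
            l=np.array([(p-[572.5,-39.8])@ux,(p-[572.5,-39.8])@uy]);c=np.array([26*np.round(l[0]/26),13 if l[1]>0 else -13]);d=l-c
            if np.abs(d).max()<8 and abs(c[0])<30:out.append((*c,*(d[0]*ux+d[1]*uy)))
        return np.array(out)
    rw=res(np.vstack(W)[:,:2]);rt=res(np.vstack(T)[:,2:4])
    print(n,"wells n",len(rw),"mean",rw[:,2:].mean(0),"across",(rw[:,2:]@e).mean().round(2),(rw[:,2:]@e).std().round(2))
    f=rt[(rt[:,1]>0)] if len(rt) else rt
    print("  tubes front",f[:3],"across",(f[:,2:]@e).mean().round(2),(f[:,2:]@e).std().round(2))
    A.append(e);b.append((f[:,2:]@e).mean()-(rw[rw[:,1]>0][:,2:]@e).mean())
print("tube-well offset dx,dy",np.linalg.solve(A,b),"across",b)
E
python3 chk.py; python3 go.py 573.9 -36.9 231 96.4 4
```

```text
at [574.  -36.6 236.4] jaw yaw 96.46 tilt 0.06 t 23.33 w 13.5 F [-0.2  0.1 -2.2]
row x 4 [-0.      0.0014 -0.0001] [0.01 0.01 0.01]Traceback (most recent call last):
  File "chk.py", line 12, in <module>
    w=np.vstack([x for x in [wells(r,roi[n],t) for t in(130,150,165)] if len(x)]);t=tubes(r,roi[n],z)
    return _nx.concatenate(arrs, 0, dtype=dtype, casting=casting)
           ~~~~~~~~~~~~~~~^^^^^^^^^^^^^^^^^^^^^^^^^^^^^^^^^^^^^^^
ValueError: need at least one array to concatenate
```

```bash
cat > chk.py <<'E'
from al import *
z=observe()["eef_pos"][2]-127.5
WL={"scene":np.array([(597.9,-22.3),(572,-25),(546.3,-27.9)]),"side":np.array([(596.5,-22.3),(570.6,-24.9),(544.7,-27.7)])}
roi={"scene":(245,200,320,260),"side":(285,205,345,260)}
A=[];b=[];Q=[]
for n in WL:
    r=read_camera(n);t=tubes(r,roi[n],z)
    cam=np.asarray(r["extrinsics"])[:2,3];v=WL[n][1]-cam;v/=np.hypot(*v);e=np.array([-v[1],v[0]])
    m=[]
    for w in WL[n]:
        i=np.argmin(np.hypot(*(t[:,2:4]-w).T));m.append(t[i,2:4]-w)
    m=np.array(m);print(n,"tube-well",m.tolist() if 0 else m.round(1).tolist(),"across",(m@e).round(2),"along",(m@v).round(2))
    A.append(e);b.append((m@e).mean());cv2.imwrite(f"pics/{n}_c.png",up(r,roi[n]))
print("offset dx,dy",np.linalg.solve(A,b))
a=cv2.imread("pics/scene_c.png");c=cv2.imread("pics/side_c.png")
h=min(a.shape[0],c.shape[0]);cv2.imwrite("pics/m9.png",cv2.resize(np.hstack([a[-h:],c[-h:]]),(800,330)))
E
python3 chk.py
```

```text
scene tube-well [[-0.3, -1.7], [-0.8, -2.5], [-1.2, -2.3]] across [0.6 0.5 0.1] along [1.6 2.6 2.6]
side tube-well [[0.9, -2.2], [1.1, -2.1], [0.8, -2.9]] across [ 0.3  0.5 -0. ] along [2.4 2.3 3. ]
offset dx,dy [ 0.3 -0.3]
```

View pics/m9.png

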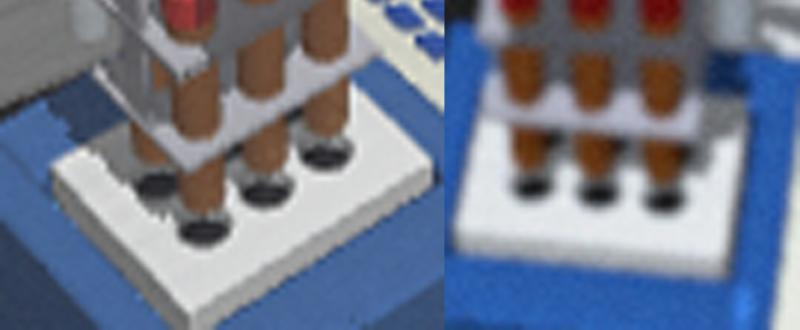

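Both views agree: the tube bottoms are centred over their wells across view to about 0.5 mm, solved offset (0.3,-0.3) mm. Now lower about 5 mm to the 1 cm gap.

Call:
jog_arm([
  [0.005, 0, 0.002, 0, 0, 0, 0],
  [0.005, 0, 0.002, 0, 0, 0, 0],
  [0.005, 0, 0.001, 0, 0, 0, 0],
  [0.005, 0, 0, 0, 0, 0, 0],
  [0.005, 0, 0, 0, 0, 0, 0],
  [0.005, 0, 0, 0, 0, 0, 0],
])

```text
clock: 23.93
eef_pos: [574.3, -36.8, 231.5]
tcp_rot: [0.706, 0.04, -0.039, -0.706]
ft_force: [0.6, 0.6, -2.7]
gripper_width: 13.6
```

```bash
python3 go.py 573.9 -36.6 231.5 96.4 2;python3 chk.py
```

```text
at [574.3 -36.8 231.5] jaw yaw 96.45 tilt 0.13 t 23.93 w 13.6 F [ 0.6  0.6 -2.7]
row x 2 [-0.0002  0.      0.0001] [0.04 0.02 0.06]
scene tube-well [[0.2, -1.8], [0.2, -1.8], [-0.3, -1.9]] across [1.1 1.1 0.7] along [1.5 1.5 1.8]
side tube-well [[0.6, 0.8], [0.7, -0.2], [0.5, 0.5]] across [0.8 0.6 0.7] along [-0.6  0.4 -0.3]
offset dx,dy [ 0.8 -0.5]
```

Call:
jog_arm([
  [0.005, -0.0006, 0, 0.0002, 0, 0, 0],
  [0.005, 0, 0, 0, 0, 0, 0],
  [0.005, 0, 0, 0, 0, 0, 0],
  [0.005, 0, 0, 0, 0, 0, 0],
])

```text
clock: 24.37
eef_pos: [573.7, -36.7, 231.8]
tcp_rot: [0.706, 0.041, -0.039, -0.706]
ft_force: [0.1, -0.0, -2.6]
gripper_width: 13.6
```

```bash
python3 go.py 573.7 -36.6 231.5 96.4 2;python3 chk.py; python3 go.py 573.7 -36.6 231.5 96.4 2
python3 - <<'E'
import cv2,numpy as np
from station import *
a=read_camera("scene")["frame"];cv2.imwrite("pics/fin.png",a)
E
```

```text
at [573.7 -36.7 231.8] jaw yaw 96.45 tilt 0.16 t 24.37 w 13.6 F [ 0.1 -0.  -2.6]
row x 2 [0.     0.0001 0.    ] [0.04 0.02 0.07]
scene tube-well [[-0.5, -1.9], [-0.1, -1.4], [-1.2, -1.9]] across [ 0.5  0.5 -0.1] along [1.9 1.3 2.2]
side tube-well [[0.2, 0.5], [0.2, -0.1], [0.1, -0.2]] across [0.3 0.2 0.1] along [-0.4  0.2  0.2]
offset dx,dy [ 0.2 -0.2]
at [573.7 -36.7 231.8] jaw yaw 96.45 tilt 0.16 t 24.47 w 13.8 F [-0.4  0.3 -2.8]
row x 2 [0.     0.0001 0.    ] [0.04 0.02 0.07]
```

View pics/fin.png

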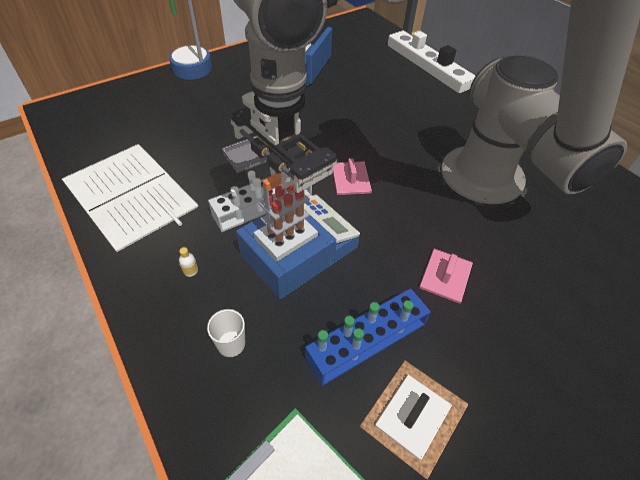

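The final view shows the carrier over the wells at (285,215), the cover on the mat at (413,415), and the racks, cup (227,333) and bottle (188,262) where they started.

```bash
python3 -c "
from station import *
print(job_done())"
```

```text
the job is handed in; nothing more can be done
None
```

The cover plate is lying flat on the cork mat. The arm is holding the tube carrier upright over the heater, with its six tubes lined up over the wells. I handed the job in at about 24.5 s of the 61 s allowed.

**Alignment:** the last check on the three front tubes, using the scene and side cameras, put them within about 0.3 mm of their wells. The yaw is 96.45° against 96.4° wanted, and the tilt is 0.16°.

**Height:** I worked out the tube bottoms to be about 11 mm above the block from the arm's height at the grasp; I did not measure the gap directly. The wrist force at the end was only the carrier's weight, about 2.7 N, so nothing was touching the heater.

**Other objects:** in the final picture the racks, cup and dropper bottle look where they started. The metal rack was partly hidden by the gripper.

**Checks that disagreed:**
- **Well centre:** the wrist camera put it about 2.5 mm in y from the scene and side cameras. I aligned on tube-to-well offsets within the scene and side cameras instead.
- **Depth direction:** along the line of sight the two cameras still differ by about 2 mm. I put that down to the shading inside the wells.
- **Setting down the cover:** the wrist force briefly reached about 40 N as I pressed the plate on the mat to confirm contact.

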